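Open the book stand and set the log book on it

TASK

Set up the book stand for reading: push its half-folded prop leg up and back, gently, until it is fully home against its stop, past the stiff last bit of its travel. Then lift the log book out of its rack, lower it onto the ledge of the stand, centred and still in the hand, and let go of it leaning back against the prop. Leave the bottle, the vial and the beaker alone.

Things in the scene. Friction and masses are not known exactly. Their poses are not given: they have to be found in the camera images.
- book_stand: small grey book stand, fixed to the bench: base plate 96 x 150 x 12 mm. Origin on the bench under the hinge; x points from the ledge (front) to the back, y along the hinge, z up. At the front two upright lips (5 mm thick, 40 mm long, top 28 mm over the bench, 70 mm open between them, inner faces at x = -29 mm) keep the book's foot from sliding off
- stand_hinge (a point): middle of the prop leg's hinge axis, 20 mm above the bench; the axis runs along the stand's y. The half-folded leg (free end 47 to 85 degrees up from lying flat forward) swings up and back lightly, with 1.5 to 2 N near its free end; friction holds it wherever it is left. The thin leg should not be pushed with more than 15 N
- stand_ledge (a point): middle of the ledge on which the book's lower edge belongs: on the base plate's top (12 mm above the bench), 15.5 mm in front of the hinge; axes as book_stand
- prop_catch (a joint): stiff last bit of the leg's swing in rad: 0 until the leg meets the catch, which then yields slowly to 5 to 6 N near the free end; at 0.08 the leg is hard home at its stop and stays. Where the stop lies is set anew in each start and shows nowhere beforehand (the leg then leans 7 to 28 degrees back from upright): it must be felt
- prop_top (a point): middle of the free end of the prop leg (aluminium plate, 60 mm wide, 5 mm thick), on the face that the book will rest on (looks to the front when the leg is up, down when folded); 95 mm from the hinge axis along the leg, and that face lies 6 mm off the axis. Own x points along the leg to the hinge, own z out of the leg's back, y along the hinge
- book_rack: clear plastic rack fixed to the bench, foot 90 x 170 mm, with one upright slot 20 mm wide between walls 68 mm high. Origin on the bench under the slot's middle; x across the slot, y along it, z up. Slot floor 6 mm above the bench. Behind it a tall glass cabinet (front 0.64 m ahead of the robot, reaching 0.06 m to the robot's right): carry the book past it on the robot's side
- book_centre (a point): centre of the log book, a dark blue rigid book 214 x 154 x 14 mm, 0.35 kg, loose, standing on a long edge in the rack with its top edge 160 mm above the bench. At the start its own y points up, its own x lies level along the long edge, its own z is across the thickness, out of the cover with the label and towards the front of the rack (the rack's -x)
- dropper_bottle: brown dropper bottle, 35 mm across, 103 mm tall, loose bystander; origin under its middle
- vial_1: small vial with black cap, 25 mm across, 54 mm tall, loose bystander; origin under its middle
- beaker_50: small glass beaker, 46 mm across, 60 mm tall, loose bystander; origin under its middle

How it is judged:
By the outcome, as a careful person would: the job done as asked, in the order asked, and still so for the second after the job is handed in, with the robot touching nothing.
It also fails if it takes over 72 s, if anything falls off the work surface, if the arm or the gripper's body presses on something with over 40 N, if the wrist force passes 120 N, or if a joint passes its speed limit or range.

ROBOT

A 6-joint arm with a two-finger parallel gripper is mounted at the origin on a cart in front of the work surface, level with it; the furniture and walls round the work are solid. World frame = base frame: x ahead of the robot, y to its left, z up, the work surface at z = 0. Lengths are in m, angles in degrees, forces in N, time in s.
With the tool pointing down it reaches from about 0.25 to 0.725 m from the base axis. Payload 4 kg.
Tool frame: the origin (TCP) lies on the centre line of the jaws, within the pads' length; the fingertips stand 17 mm ahead of it and the grasp point (between the pads) lies 2 mm behind it; z points along the fingers, y is the direction in which the jaws open and shut (so a half turn about z gives the same grasp; the last joint's range is limited). The gripper opens to 85 mm and grips with 20 to 120 N. Pads are 22 mm wide; open, the fingers measure 114 mm over their backs; the gripper's body (76 mm by 85 mm) begins 54 mm behind the grasp point. The pads swing forward as they close: fully open they stand 13 mm farther back than shut.
Start: joints at [77.235, 13.785, 0.286, 76.501, 0, 90], TCP at [0.11, 0.488, 0.248] pointing down, gripper open.
Joint ranges: [-155.79, 155.79], [-60.16, 107.12], [-62.33, 73.08], [-114, 123.19], [-81.49, 82.49], [-180, 180]. Speed limits (degrees/s): [159.86, 159.86, 180, 180, 180, 180].

INTERFACE

Orientations are given as a 3x3 rotation matrix whose columns are the frame's x, y, z axes.
In Python, from bench import bot gives the robot as it stands.
- The arm moves only by the tool apply_moves, never from a script. Its argument "increments" is a list of rows, each a list of 5 numbers: the shift along the tool's x, y, z in m, then the turn about the tool's z in rad, then the finger opening in m, from 0 to 0.0854. A call has 1 to 8 rows; each row is the pose to reach, as a shift and turn from the pose commanded when the call began, along the tool's axes at that moment; what a row does not reach only later rows make up. A row lasts 1/10 s, in which the tool goes at most 50 mm and 8.59 degrees, less where a joint would pass 70% of its speed; a pose out of reach is approached as far as the arm can. A call with a gripper value outside its range is refused whole. The fingers move at their own pace and stop on an object; "force" is the grip in N (left out, the last holds). Time passes only in rows, so rows that repeat a pose let the fingers close. It gives the time, the measured TCP pose, the force and the opening at its end, in the units of the state.
- bot.observe(): the state, without advancing time (a new reading comes with each control period).
- bot.snapshot(name): name is "side" or "top" or "wrist"; returns a dict with "image" (400x640x3 uint8, blue, green, red), "fx", "fy", "cx", "cy" (pixels), "rvec" (rotation vector, rad) and "tvec" (3), from world to camera coordinates, as OpenCV has them; the wrist camera has in their place "T_tool_cam" (4x4, takes a point from camera to tool coordinates, whose origin is the TCP and whose axes are the flange's). Camera axes: x right, y down, z forward; pixel columns grow to the right and rows downward; lengths in m; the calibration is good to about 2 mm. A picture is of the moment at which its call begins: read the wrist's pose just before it. There is no depth.
- bot.finish_job(): hands the job in, once; it reports no verdict.
Trained networks look in a picture, given as the dict that the camera call returned (one of the last four; its "shot" number tells which), for a name from the list of things; names that differ only in an ending like _2 or _b are one class to them, and where a whole thing is asked for, a point or a joint stands for the part that bears it (a point fixed in the world has none). Each returns a list of dicts, best first, with "confidence" (0 to 1); they miss things now and then, are a little off and sometimes report something else, mostly with a low value. They report only what shows in the picture. A call takes as long as a camera call.
- bot.cut_out(picture, label): "pixels" (400x640 bool, what is visible of it) and "extent" ([centre column, centre row, width, height] in pixels, round what is visible of it).
- bot.pinpoint(picture, label): "centre" ([column, row] in pixels: a listed point, or the origin of a listed thing).
The state is a dict: "t": time; "q": joint angles; "dq": joint speeds; "joint_torque": joint torques, N m; "tool_pos": TCP position; "orientation": TCP orientation; "ft_force": force on the tool from outside, world axes, zero at the start; "moment": the same for the moment, N m; "grip_width": finger opening in m.
Only numpy, scipy, OpenCV 4.12 (cv2) and the standard library are available. Lean on these libraries where they do the work, as an engineer would, in place of code of your own. Each camera call takes 0.05 s, during which the arm holds its last target.

## Working session

There is one attempt and no reset: what is moved stays moved. The work goes in short steps, Python scripts to look and compute and a tool call to move; the robot and the scene stay as the last step left them, time stands still between calls to the robot, and variables do not carry over. Pictures are saved under pics/ and viewed, and the job is handed in when it is done.

Besides the shell and the picture viewer there is one more tool, called as name(argument=value, ...) on one line, values as JSON. apply_moves: Moves the arm, as the interface text tells. Its arguments: {"type":"object","properties":{"increments":{"type":"array","items":{"type":"array","items":{"type":"number"}}},"force":{"type":"number"}},"required":["increments"]}

```bash
ls -la; mkdir -p pics; python3 - <<'E'
from bench import bot
import cv2
s=bot.observe()
for k,v in s.items(): print(k,v)
for n in("side","top","wrist"):
    p=bot.snapshot(n); cv2.imwrite(f"pics/a_{n}.png",p["image"])
    print(n,{k:v for k,v in p.items() if k!="image"})
E
```

```text
total 12
drwxr-xr-x  3 agent agent 4096 Dec  5 23:36 .
drwxr-xr-x 23 root  root  4096 Dec  5 23:36 ..
drwxr-xr-x  2 agent agent 4096 Dec  5 23:36 pics
t 0.0
q [7.72354635e+01 1.38325766e+01 2.14767680e-01 7.65016634e+01
 2.03333161e-03 8.99997359e+01]
dq [-0.07218826 -0.03359254 -0.02506451  0.09062781 -0.00361893  0.00865464]
joint_torque [-1.11177935e-03 -3.72318578e+01  2.52406991e+01  1.70057552e-02
 -1.30142826e-04 -1.31085052e-06]
tool_pos [0.11033268 0.48707225 0.24741664]
orientation [[-9.75287297e-01  2.20939906e-01 -4.95322002e-04]
 [ 2.20940458e-01  9.75285194e-01 -2.02581036e-03]
 [ 3.54978642e-05 -2.08518378e-03 -9.99997825e-01]]
ft_force [-0.65063964  0.54371213 -0.42772212]
moment [-0.01606449  0.0642496  -0.01196673]
grip_width 0.0855144463382227
side {'fx': 408.7569060699215, 'fy': 408.7569060699215, 'cx': 323.8699526057916, 'cy': 194.99479708874983, 'rvec': array([ 2.19252034, -0.55592119,  0.27343367]), 'tvec': array([-0.48189944,  0.1778662 ,  0.82610474]), 'shot': 1}
top {'fx': 459.7288543925607, 'fy': 459.7288543925607, 'cx': 318.34730925956484, 'cy': 210.01633586873245, 'rvec': array([ 2.19000667, -2.21738675,  0.02668181]), 'tvec': array([-0.03746618,  0.49265129,  1.29217327]), 'shot': 2}
wrist {'fx': 299.64987467540243, 'fy': 299.64987467540243, 'cx': 320.6343439818729, 'cy': 201.47035330105442, 'T_tool_cam': array([[-7.97142925e-04, -9.57608819e-01, -2.88070675e-01,
         7.27882584e-02],
       [ 9.99999665e-01, -8.16496346e-04, -5.29680979e-05,
        -7.33972872e-04],
       [-1.84485936e-04, -2.88070621e-01,  9.57609150e-01,
        -1.25456698e-01],
       [ 0.00000000e+00,  0.00000000e+00,  0.00000000e+00,
         1.00000000e+00]]), 'shot': 3}
```

View pics/a_side.png

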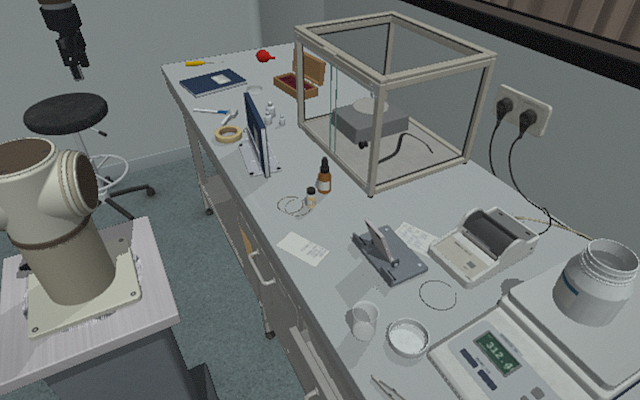

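View pics/a_top.png

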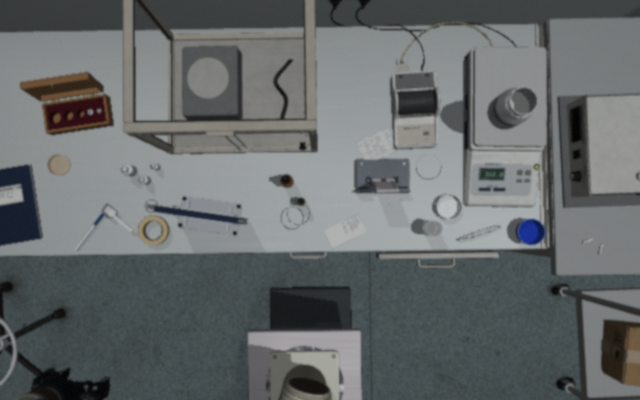

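View pics/a_wrist.png

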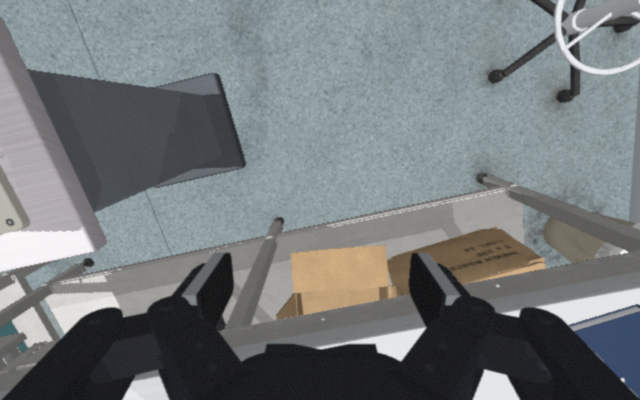

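```bash
cat > h.py <<'E'
import numpy as np, cv2
from bench import bot
def cam(p):
    R=cv2.Rodrigues(p["rvec"])[0]; K=np.array([[p["fx"],0,p["cx"]],[0,p["fy"],p["cy"]],[0,0,1]])
    return K,R,p["tvec"]
def proj(p,X):
    K,R,t=cam(p); x=(K@(R@np.atleast_2d(X).T+t[:,None])).T; return x[:,:2]/x[:,2:]
def ray(p,uv):
    K,R,t=cam(p); d=R.T@np.linalg.inv(K)@np.array([uv[0],uv[1],1.]); return -R.T@t,d/np.linalg.norm(d)
def onz(p,uv,z):
    c,d=ray(p,uv); return c+d*(z-c[2])/d[2]
def tri(rs):
    A=np.zeros((3,3));b=np.zeros(3)
    for c,d in rs:
        P=np.eye(3)-np.outer(d,d);A+=P;b+=P@c
    X=np.linalg.solve(A,b); return X,[np.linalg.norm((np.eye(3)-np.outer(d,d))@(X-c)) for c,d in rs]
def wristcam(p,s):
    T=np.eye(4);T[:3,:3]=s["orientation"];T[:3,3]=s["tool_pos"]
    W=np.linalg.inv(T@p["T_tool_cam"]); q=dict(p);q["rvec"]=cv2.Rodrigues(W[:3,:3])[0].ravel();q["tvec"]=W[:3,3];return q
E
python3 - <<'E'
from h import *
ps=[bot.snapshot("side"),bot.snapshot("top")]
for l in "stand_hinge stand_ledge prop_top book_stand book_rack book_centre dropper_bottle vial_1 beaker_50".split():
    r=[]
    for p in ps:
        d=bot.pinpoint(p,l)
        if d: print(l,p["shot"],np.round(d[0]["centre"],1),round(d[0]["confidence"],2),len(d)); r.append(ray(p,d[0]["centre"]))
    if len(r)==2: X,e=tri(r); print("   ",X.round(4),np.round(e,4))
for n,p,c in(("side",ps[0],(340,205,440,295)),("top",ps[1],(340,140,425,205))):
    x0,y0,x1,y1=c; cv2.imwrite(f"pics/b_{n}.png",cv2.resize(p["image"][y0:y1,x0:x1],None,fx=7,fy=6.5,interpolation=cv2.INTER_CUBIC))
x0,y0,x1,y1=140,185,260,245; cv2.imwrite("pics/b_rack.png",cv2.resize(ps[1]["image"][y0:y1,x0:x1],None,fx=6,fy=6,interpolation=cv2.INTER_CUBIC))
E
```

```text
stand_hinge 4 [383.4 249.2] 0.82 1
stand_hinge 5 [382.7 179.5] 0.79 1
    [ 0.5737 -0.2242  0.0199] [0.0016 0.0016]
stand_ledge 4 [375.9 254.7] 0.7 1
stand_ledge 5 [380.8 185.2] 0.66 1
    [ 0.5586 -0.2202  0.0067] [0.0018 0.0018]
prop_top 4 [370.1 227.6] 0.91 1
prop_top 5 [387.9 191.2] 0.73 1
    [ 0.5335 -0.2252  0.1024] [0.0033 0.0033]
book_stand 4 [380.2 257. ] 0.57 1
book_stand 5 [379.1 181. ] 0.9 1
    [ 0.5726 -0.218  -0.0099] [0.0013 0.0013]
book_rack 4 [256.7 158.5] 0.66 2
book_rack 5 [208.7 213.9] 0.82 1
    [ 0.48    0.273  -0.0099] [0.0058 0.0058]
book_centre 4 [258.2 135.5] 0.93 1
book_centre 5 [201.1 215. ] 0.64 2
    [0.4831 0.2718 0.0672] [0.0024 0.0024]
dropper_bottle 4 [325.  190.5] 0.75 2
dropper_bottle 5 [287.  180.7] 0.43 1
    [ 0.5775  0.0455 -0.0082] [0.0003 0.0003]
vial_1 4 [311.7 205.7] 0.63 2
vial_1 5 [304.7 201.5] 0.45 2
    [ 0.5149 -0.0041  0.0014] [0.0024 0.0024]
beaker_50 4 [364.6 331.1] 0.88 1
beaker_50 5 [431.9 230.5] 0.71 2
    [ 0.4319 -0.3638  0.0073] [0.0018 0.0018]
```

View pics/b_side.png

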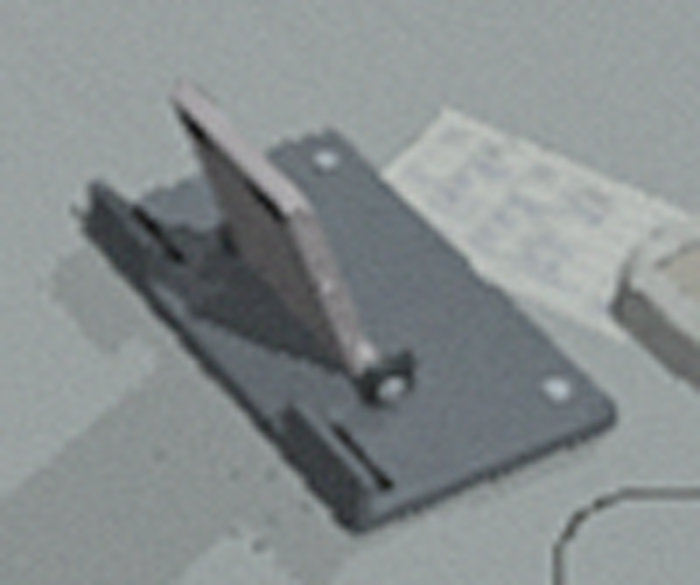

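View pics/b_top.png

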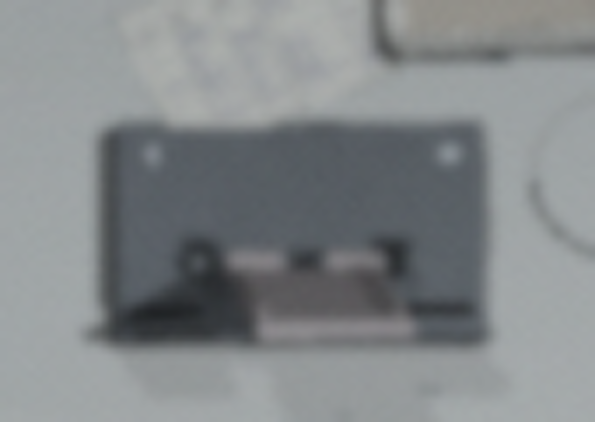

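View pics/b_rack.png

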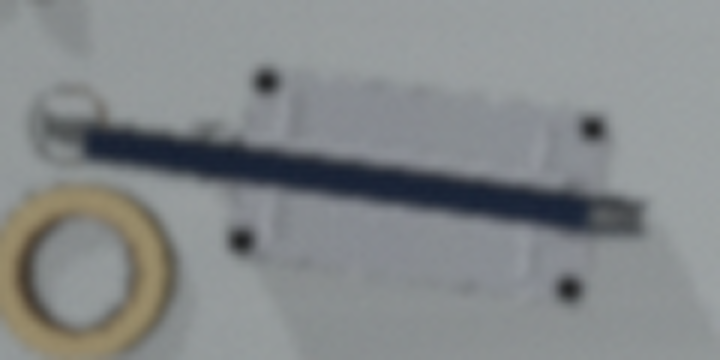

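apply_moves(increments=[[-0.02, -0.03, -0.02, 0, 0.0], [-0.05, -0.07, -0.05, -0.05, 0.0], [-0.08, -0.11, -0.05, -0.1, 0.0], [-0.11, -0.15, -0.05, -0.15, 0.0], [-0.14, -0.18, -0.05, -0.2, 0.0], [-0.17, -0.21, -0.05, -0.223, 0.0], [-0.2, -0.25, -0.05, -0.223, 0.0], [-0.23, -0.28, -0.05, -0.223, 0.0]])

```text
t: 1.95
tool_pos: [0.273, 0.1617, 0.2986]
orientation: [[-1.0, -0.0, 0.001], [-0.0, 1.0, 0.0], [-0.001, 0.0, -1.0]]
ft_force: [0.7, 0.3, 0.6]
grip_width: 0.0001
```

apply_moves(increments=[[-0.02, -0.045, 0, 0, 0.0], [-0.045, -0.09, 0, 0, 0.0], [-0.07, -0.135, 0, 0, 0.0], [-0.09, -0.18, 0, 0, 0.0], [-0.115, -0.225, 0, 0, 0.0], [-0.14, -0.27, 0, 0, 0.0], [-0.16, -0.315, 0, 0, 0.0], [-0.18, -0.355, 0, 0, 0.0]])

```text
t: 2.75
tool_pos: [0.4535, -0.1935, 0.2984]
orientation: [[-1.0, 0.001, 0.001], [0.001, 1.0, 0.0], [-0.001, 0.0, -1.0]]
ft_force: [1.0, 0.2, 0.2]
grip_width: -0.0002
```

apply_moves(increments=[[-0.005, -0.02, 0, 0, 0.0], [-0.005, -0.02, 0, 0, 0.0], [-0.005, -0.02, 0, 0, 0.0]])

```text
t: 3.05
tool_pos: [0.4577, -0.2112, 0.2979]
orientation: [[-1.0, 0.001, -0.001], [0.001, 1.0, 0.001], [0.001, 0.001, -1.0]]
ft_force: [1.1, -0.3, 0.2]
grip_width: -0.0001
```

```bash
python3 - <<'E'
from h import *
s=bot.observe(); p=bot.snapshot("wrist"); w=wristcam(p,s)
print(s["t"],s["tool_pos"],s["ft_force"])
for l,z in (("stand_hinge",.02),("stand_ledge",.012),("book_stand",0),("prop_top",None)):
    d=bot.pinpoint(p,l)
    if d:
        c=d[0]["centre"]; print(l,np.round(c,1),round(d[0]["confidence"],2), onz(w,c,z).round(4) if z is not None else [onz(w,c,zz).round(4) for zz in(.095,.1,.105)])
cv2.imwrite("pics/c_w.png",p["image"])
E
```

```text
3.05 [ 0.457661   -0.21123108  0.29787322] [ 1.05197585 -0.30894663  0.21019677]
stand_hinge [306.2 243.8] 0.85 [ 0.5705 -0.2332  0.02  ]
stand_ledge [306.5 232.5] 0.71 [ 0.556  -0.2329  0.012 ]
book_stand [311.3 237.9] 0.84 [ 0.5699 -0.2263  0.    ]
prop_top [305.4 249. ] 0.7 [array([ 0.5428, -0.2303,  0.095 ]), array([ 0.5404, -0.2301,  0.1   ]), array([ 0.538 , -0.2298,  0.105 ])]
```

View pics/c_w.png

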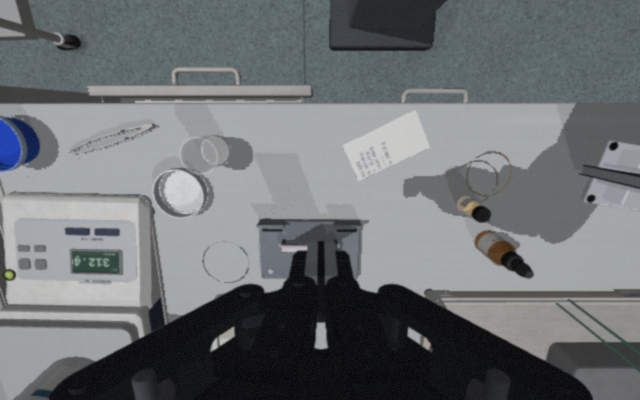

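apply_moves(increments=[[0.03, -0.02, 0.0, 0, 0.0], [0.07, -0.05, 0.0, 0, 0.0], [0.1, -0.08, 0.0, 0, 0.0], [0.1, -0.08, 0.0, 0, 0.0], [0.1, -0.08, 0.0, 0, 0.0]])

```text
t: 3.8
tool_pos: [0.3576, -0.2912, 0.2988]
orientation: [[-1.0, 0.001, 0.001], [0.001, 1.0, -0.0], [-0.001, -0.0, -1.0]]
ft_force: [0.6, -0.6, 0.7]
grip_width: 0.0001
```

```bash
python3 - <<'E'
from h import *
import pickle
s=bot.observe(); p=bot.snapshot("wrist"); w=wristcam(p,s)
pickle.dump(w,open("w1.pkl","wb"))
print(s["t"],s["tool_pos"],s["ft_force"])
for l,z in (("stand_hinge",.02),("stand_ledge",.012),("book_stand",0),("prop_top",None)):
    d=bot.pinpoint(p,l)
    if d:
        c=d[0]["centre"]; print(l,np.round(c,1),round(d[0]["confidence"],2), onz(w,c,z).round(4) if z is not None else [onz(w,c,zz).round(4) for zz in(.095,.1,.105)])
u=proj(w,[[.57,-.225,.02]])[0].astype(int);print(u)
x0=max(u[0]-75,0);y0=min(max(u[1]-55,0),290);print(x0,y0)
cv2.imwrite("pics/d_w.png",cv2.resize(p["image"][y0:y0+110,x0:x0+150],None,fx=5,fy=5,interpolation=cv2.INTER_CUBIC))
E
```

```text
3.8 [ 0.35758918 -0.29120043  0.2988361 ] [ 0.5884786  -0.64496976  0.66673654]
stand_hinge [357.8 300. ] 0.88 [ 0.5677 -0.2345  0.02  ]
stand_ledge [358.5 287.9] 0.88 [ 0.5512 -0.233   0.012 ]
book_stand [361.3 292. ] 0.92 [ 0.5666 -0.2264  0.    ]
[363 301]
288 246
```

View pics/d_w.png

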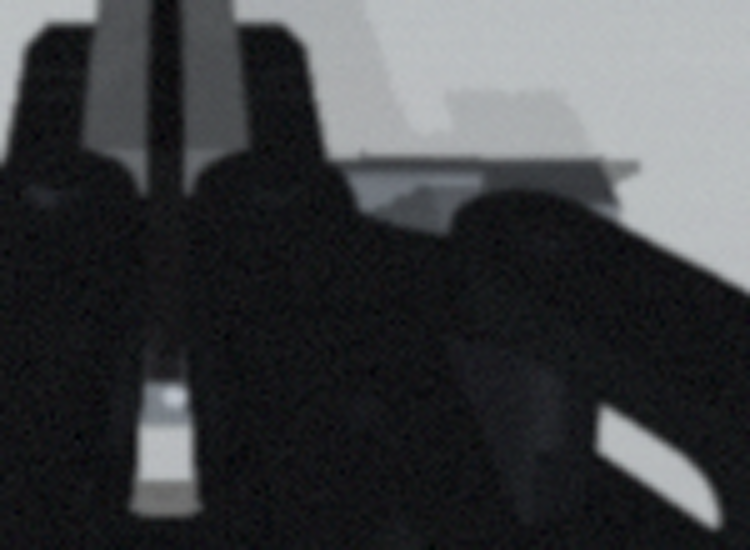

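```bash
python3 - <<'E'
from h import *
from scipy.optimize import least_squares
T={'fx':408.7569060699215,'fy':408.7569060699215,'cx':323.8699526057916,'cy':194.99479708874983,'rvec':np.array([2.19252034,-0.55592119,0.27343367]),'tvec':np.array([-0.48189944,0.1778662,0.82610474])}
P={'fx':459.7288543925607,'fy':459.7288543925607,'cx':318.34730925956484,'cy':210.01633586873245,'rvec':np.array([2.19000667,-2.21738675,0.02668181]),'tvec':np.array([-0.03746618,0.49265129,1.29217327])}
import pickle; pickle.dump((T,P),open("cams.pkl","wb"))
for n,uv in(("BL",(355.4,159.2)),("BR",(409.3,159.2))): print("top",n,onz(P,uv,.012).round(4))
for uv in((355,192.3),(409.3,192.3)): print("top front",onz(P,uv,.012).round(4),onz(P,uv,.028).round(4))
for n,uv in(("BR",(427.4,267.3)),("BL",(387.1,225))): print("side",n,onz(T,uv,.012).round(4))
print("side FL lip top",onz(T,(353.6,233.5),.028).round(4)); print("side FR bottom",onz(T,(390.7,286.5),0).round(4))
a=cv2.imread("pics/a_side.png");b=cv2.imread("pics/a_top.png")
# overlay model
def model(x,y,yaw):
    c,s=np.cos(yaw),np.sin(yaw)
    pts=np.array([[-34,75,12],[62,75,12],[62,-75,12],[-34,-75,12]])/1000.
    lips=np.array([[-29,75,28],[-29,35,28],[-29,-35,28],[-29,-75,28]])/1000
    h=np.array([[0,0,20]])/1000
    R=np.array([[c,-s,0],[s,c,0],[0,0,1]])
    return [(q@R.T)+[x,y,0] for q in(pts,lips,h)]
M=model(.570,-.225,0)
for n,im,cm,o in(("side",a,T,(340,205,100,90)),("top",b,P,(340,140,85,65))):
    x0,y0,w,h=o;f=7
    z=cv2.resize(im[y0:y0+h,x0:x0+w],None,fx=f,fy=f,interpolation=cv2.INTER_CUBIC)
    g=lambda q:np.round((proj(cm,q)-[x0,y0]+.5)*f).astype(int)
    cv2.polylines(z,[g(M[0])],True,(0,0,255),1)
    L=g(M[1]); cv2.line(z,L[0].tolist(),L[1].tolist(),(0,255,0),1);cv2.line(z,L[2].tolist(),L[3].tolist(),(0,255,0),1)
    cv2.circle(z,g(M[2])[0].tolist(),4,(255,255,0),1)
    cv2.imwrite(f"pics/e_{n}.png",z)
E
```

```text
top BL [ 0.6343 -0.15    0.012 ]
top BR [ 0.6323 -0.302   0.012 ]
top front [ 0.5407 -0.1475  0.012 ] [ 0.5396 -0.1463  0.028 ]
top front [ 0.5387 -0.3003  0.012 ] [ 0.5377 -0.2972  0.028 ]
side BR [ 0.6279 -0.3034  0.012 ]
side BL [ 0.6293 -0.1584  0.012 ]
side FL lip top [ 0.5366 -0.1592  0.028 ]
side FR bottom [ 0.5383 -0.3006  0.    ]
```

View pics/e_side.png

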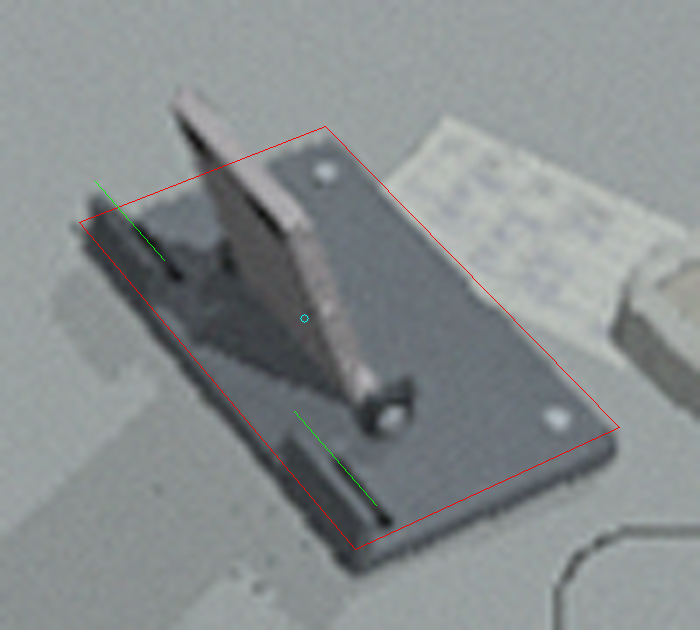

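View pics/e_top.png

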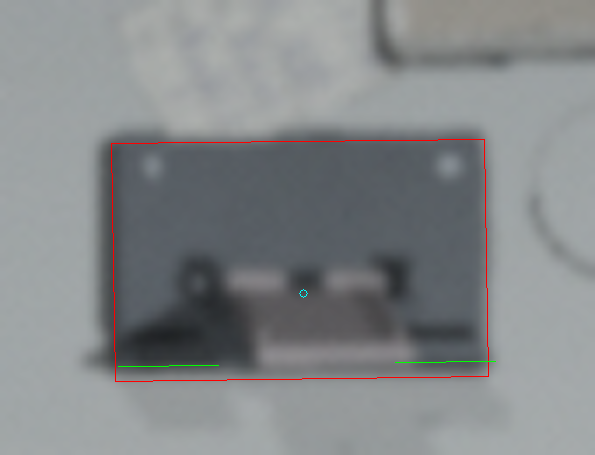

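apply_moves(increments=[[-0.03, 0.02, 0.02, 0, 0.0], [-0.06, 0.04, 0.05, 0, 0.0], [-0.09, 0.064, 0.08, 0, 0.0], [-0.11, 0.064, 0.12, 0, 0.0], [-0.12, 0.064, 0.16, 0, 0.0], [-0.12, 0.064, 0.19, 0, 0.0], [-0.12, 0.064, 0.19, 0, 0.0], [-0.12, 0.064, 0.19, 0, 0.0]])

```text
t: 4.85
tool_pos: [0.4782, -0.2265, 0.1083]
orientation: [[-1.0, -0.002, -0.001], [-0.002, 1.0, 0.001], [0.001, 0.001, -1.0]]
ft_force: [0.4, -0.4, 0.6]
grip_width: 0.0001
```

```bash
python3 - <<'E'
from h import *
s=bot.observe(); print(s["tool_pos"],s["ft_force"])
p=bot.snapshot("side")
cv2.imwrite("pics/f_side.png",cv2.resize(p["image"][150:310,300:460],None,fx=4,fy=4))
E
```

```text
[ 0.47815273 -0.22648924  0.10830511] [ 0.3505127  -0.43357509  0.60221349]
```

View pics/f_side.png

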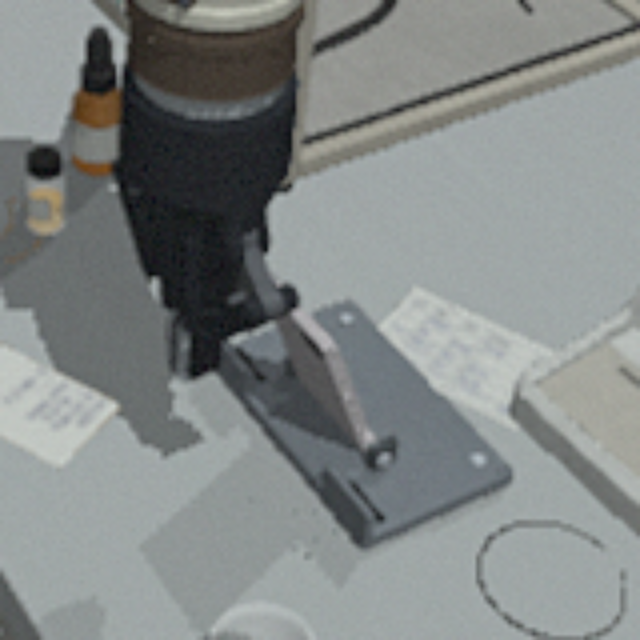

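apply_moves(increments=[[-0.01, 0, 0, 0, 0.0], [-0.02, 0, 0, 0, 0.0], [-0.03, 0, 0, 0, 0.0], [-0.034, 0, 0, 0, 0.0], [-0.038, 0, 0, 0, 0.0], [-0.042, 0, 0, 0, 0.0], [-0.046, 0, 0, 0, 0.0], [-0.05, 0, 0, 0, 0.0]])

```text
t: 5.7
tool_pos: [0.5274, -0.2272, 0.1082]
orientation: [[-1.0, 0.0, -0.002], [0.0, 1.0, 0.0], [0.002, 0.0, -1.0]]
ft_force: [-1.8, -1.1, 1.4]
grip_width: -0.0001
```

apply_moves(increments=[[-0.002, 0, 0, 0, 0.0], [-0.004, 0, 0, 0, 0.0], [-0.006, 0, 0, 0, 0.0], [-0.008, 0, 0, 0, 0.0], [-0.01, 0, 0, 0, 0.0]])

```text
t: 6.2
tool_pos: [0.5381, -0.2272, 0.1083]
orientation: [[-1.0, -0.0, 0.0], [-0.0, 1.0, -0.0], [-0.0, -0.0, -1.0]]
ft_force: [-1.8, -0.6, 1.3]
grip_width: 0.0001
```

apply_moves(increments=[[-0.002, 0, 0, 0, 0.0], [-0.004, 0, 0, 0, 0.0], [-0.006, 0, 0, 0, 0.0], [-0.008, 0, 0, 0, 0.0], [-0.01, 0, 0, 0, 0.0], [-0.012, 0, 0, 0, 0.0], [-0.014, 0, 0, 0, 0.0]])

```text
t: 6.9
tool_pos: [0.5522, -0.2272, 0.1083]
orientation: [[-1.0, -0.0, 0.0], [-0.0, 1.0, -0.0], [-0.0, -0.0, -1.0]]
ft_force: [-1.4, -1.0, 1.4]
grip_width: 0.0004
```

apply_moves(increments=[[-0.002, 0, 0, 0, 0.0], [-0.004, 0, 0, 0, 0.0]])

```text
t: 7.1
tool_pos: [0.5561, -0.2272, 0.1083]
orientation: [[-1.0, -0.0, -0.0], [-0.0, 1.0, -0.0], [0.0, -0.0, -1.0]]
ft_force: [-2.8, -0.0, 1.9]
grip_width: 0.0
```

apply_moves(increments=[[-0.002, 0, 0, 0, 0.0], [-0.004, 0, 0, 0, 0.0]])

```text
t: 7.3
tool_pos: [0.5602, -0.2272, 0.1083]
orientation: [[-1.0, -0.0, 0.0], [-0.0, 1.0, -0.0], [-0.0, -0.0, -1.0]]
ft_force: [-1.7, -0.3, 1.4]
grip_width: 0.0
```

apply_moves(increments=[[-0.002, 0, 0, 0, 0.0], [-0.003, 0, 0, 0, 0.0]])

```text
t: 7.5
tool_pos: [0.5632, -0.2272, 0.1083]
orientation: [[-1.0, -0.0, 0.0], [-0.0, 1.0, -0.0], [-0.0, -0.0, -1.0]]
ft_force: [-0.6, -0.3, 1.9]
grip_width: 0.0001
```

apply_moves(increments=[[-0.002, 0, 0, 0, 0.0], [-0.003, 0, 0, 0, 0.0]])

```text
t: 7.7
tool_pos: [0.5661, -0.2272, 0.1082]
orientation: [[-1.0, -0.0, -0.0], [-0.0, 1.0, -0.0], [0.0, -0.0, -1.0]]
ft_force: [-1.7, -0.4, 1.3]
grip_width: 0.0002
```

apply_moves(increments=[[-0.002, 0, 0, 0, 0.0], [-0.003, 0, 0, 0, 0.0]])

```text
t: 7.9
tool_pos: [0.569, -0.2272, 0.108]
orientation: [[-1.0, -0.0, -0.001], [-0.0, 1.0, 0.0], [0.001, 0.0, -1.0]]
ft_force: [-1.9, -0.9, -0.3]
grip_width: 0.0002
```

apply_moves(increments=[[-0.002, 0, 0, 0, 0.0], [-0.003, 0, 0, 0, 0.0]])

```text
t: 8.1
tool_pos: [0.572, -0.2271, 0.108]
orientation: [[-1.0, -0.0, -0.001], [-0.0, 1.0, 0.0], [0.001, 0.0, -1.0]]
ft_force: [-1.3, 0.2, -1.2]
grip_width: 0.0002
```

apply_moves(increments=[[-0.002, 0, 0, 0, 0.0], [-0.003, 0, 0, 0, 0.0]])

```text
t: 8.3
tool_pos: [0.5738, -0.2271, 0.1078]
orientation: [[-1.0, -0.0, -0.003], [-0.0, 1.0, 0.0], [0.003, 0.0, -1.0]]
ft_force: [-6.0, 0.2, 1.7]
grip_width: -0.0001
```

apply_moves(increments=[[-0.002, 0, 0, 0, 0.0], [-0.003, 0, 0, 0, 0.0]])

```text
t: 8.5
tool_pos: [0.576, -0.227, 0.1075]
orientation: [[-1.0, 0.0, -0.005], [0.0, 1.0, 0.001], [0.005, 0.001, -1.0]]
ft_force: [-6.4, -0.4, 0.3]
grip_width: -0.0
```

apply_moves(increments=[[-0.001, 0, 0, 0, 0.0], [-0.001, 0, 0, 0, 0.0]])

```text
t: 8.7
tool_pos: [0.577, -0.227, 0.1073]
orientation: [[-1.0, 0.0, -0.005], [0.0, 1.0, 0.001], [0.005, 0.001, -1.0]]
ft_force: [-6.4, -0.3, -0.5]
grip_width: -0.0002
```

apply_moves(increments=[[-0.001, 0, 0, 0, 0.0], [-0.001, 0, 0, 0, 0.0]])

```text
t: 8.9
tool_pos: [0.5777, -0.227, 0.1072]
orientation: [[-1.0, 0.0, -0.005], [0.0, 1.0, 0.001], [0.005, 0.001, -1.0]]
ft_force: [-4.9, -0.6, -0.6]
grip_width: -0.0
```

apply_moves(increments=[[-0.001, 0, 0, 0, 0.0], [-0.001, 0, 0, 0, 0.0]])

```text
t: 9.1
tool_pos: [0.5786, -0.227, 0.107]
orientation: [[-1.0, 0.0, -0.006], [0.0, 1.0, 0.001], [0.006, 0.001, -1.0]]
ft_force: [-6.3, -1.5, -0.9]
grip_width: 0.0003
```

apply_moves(increments=[[-0.001, 0, 0, 0, 0.0], [-0.001, 0, 0, 0, 0.0]])

```text
t: 9.3
tool_pos: [0.5794, -0.2269, 0.1068]
orientation: [[-1.0, 0.0, -0.006], [0.0, 1.0, 0.001], [0.006, 0.001, -1.0]]
ft_force: [-6.1, -0.8, -1.5]
grip_width: -0.0001
```

apply_moves(increments=[[-0.001, 0, 0, 0, 0.0], [-0.001, 0, 0, 0, 0.0]])

```text
t: 9.5
tool_pos: [0.5801, -0.227, 0.1067]
orientation: [[-1.0, 0.0, -0.007], [0.0, 1.0, 0.001], [0.007, 0.001, -1.0]]
ft_force: [-7.0, -1.4, -2.3]
grip_width: 0.0
```

apply_moves(increments=[[-0.0005, 0, 0, 0, 0.0], [-0.0005, 0, 0, 0, 0.0]])

```text
t: 9.7
tool_pos: [0.5802, -0.2269, 0.1066]
orientation: [[-1.0, 0.001, -0.008], [0.001, 1.0, 0.001], [0.008, 0.001, -1.0]]
ft_force: [-7.9, -1.0, -1.1]
grip_width: -0.0003
```

apply_moves(increments=[[0, 0, 0, 0, 0.0], [0, 0, 0, 0, 0.0], [0, 0, 0, 0, 0.0]])

```text
t: 10.0
tool_pos: [0.5802, -0.227, 0.1066]
orientation: [[-1.0, 0.001, -0.008], [0.001, 1.0, 0.001], [0.008, 0.001, -1.0]]
ft_force: [-8.6, -0.4, -0.5]
grip_width: -0.0
```

apply_moves(increments=[[-0.001, 0, 0, 0, 0.0], [-0.001, 0, 0, 0, 0.0]])

```text
t: 10.2
tool_pos: [0.5807, -0.227, 0.1065]
orientation: [[-1.0, 0.001, -0.009], [0.001, 1.0, 0.001], [0.009, 0.001, -1.0]]
ft_force: [-8.6, -0.3, -0.8]
grip_width: 0.0001
```

apply_moves(increments=[[-0.001, 0, 0, 0, 0.0], [-0.001, 0, 0, 0, 0.0]])

```text
t: 10.4
tool_pos: [0.5811, -0.2269, 0.1064]
orientation: [[-1.0, 0.001, -0.01], [0.001, 1.0, 0.001], [0.01, 0.001, -1.0]]
ft_force: [-10.6, -0.5, -0.6]
grip_width: 0.0002
```

apply_moves(increments=[[-0.001, 0, 0, 0, 0.0], [-0.001, 0, 0, 0, 0.0], [-0.001, 0, 0, 0, 0.0]])

```text
t: 10.7
tool_pos: [0.5815, -0.2269, 0.1063]
orientation: [[-1.0, 0.001, -0.011], [0.001, 1.0, 0.001], [0.011, 0.001, -1.0]]
ft_force: [-12.2, -0.3, 0.6]
grip_width: -0.0002
```

apply_moves(increments=[[0, 0, 0, 0, 0.0], [0, 0, 0, 0, 0.0], [0, 0, 0, 0, 0.0], [0, 0, 0, 0, 0.0], [0, 0, 0, 0, 0.0]])

```text
t: 11.2
tool_pos: [0.5814, -0.2269, 0.1063]
orientation: [[-1.0, 0.001, -0.011], [0.001, 1.0, 0.001], [0.011, 0.001, -1.0]]
ft_force: [-11.4, -0.1, -0.5]
grip_width: -0.0001
```

apply_moves(increments=[[0.003, 0, 0, 0, 0.0], [0.01, 0, 0, 0, 0.0], [0.025, 0, 0, 0, 0.0], [0.05, 0, 0, 0, 0.0], [0.09, 0, -0.01, 0, 0.0], [0.12, 0.02, -0.05, 0, 0.0], [0.14, 0.06, -0.1, 0, 0.0], [0.15, 0.1, -0.14, 0, 0.0]])

```text
t: 12.0
tool_pos: [0.4421, -0.1456, 0.2306]
orientation: [[-1.0, 0.002, 0.004], [0.002, 1.0, -0.0], [-0.004, -0.0, -1.0]]
ft_force: [1.9, -0.4, 0.4]
grip_width: 0.0001
```

apply_moves(increments=[[0, 0.045, -0.03, 0, 0.02], [0, 0.09, -0.03, 0, 0.04], [0, 0.13, -0.03, 0, 0.0854], [0, 0.17, -0.03, 0, 0.0854]])

```text
t: 12.4
tool_pos: [0.4435, 0.0262, 0.2602]
orientation: [[-1.0, -0.001, 0.006], [-0.001, 1.0, 0.001], [-0.006, 0.001, -1.0]]
ft_force: [1.4, 0.3, 0.5]
grip_width: 0.0579
```

```bash
python3 - <<'E'
from h import *
s=bot.observe(); print(s["t"],s["tool_pos"],s["ft_force"])
ps=[bot.snapshot("side"),bot.snapshot("top")]
for l in "stand_hinge stand_ledge prop_top book_centre".split():
    r=[]
    for p in ps:
        d=bot.pinpoint(p,l)
        if d: print(l,p["shot"],np.round(d[0]["centre"],1),round(d[0]["confidence"],2),len(d)); r.append(ray(p,d[0]["centre"]))
    if len(r)==2: X,e=tri(r); print("   ",X.round(4),np.round(e,4))
cv2.imwrite("pics/g_side.png",ps[0]["image"]);cv2.imwrite("pics/g_top.png",ps[1]["image"])
P=ps[1]
a=onz(P,(154.2,208.8),.16);b=onz(P,(238,220.8),.16);print("book ends",a,b,(a+b)/2,np.linalg.norm(a-b),np.degrees(np.arctan2(a[0]-b[0],a[1]-b[1])))
d=bot.cut_out(P,"book_centre")
if d:
    m=d[0]["pixels"]; v,u=np.nonzero(m); rc=cv2.minAreaRect(np.c_[u,v].astype(np.float32)); print(d[0]["confidence"],rc)
    bx=cv2.boxPoints(rc); print([onz(P,q,.16).round(4) for q in bx])
z=np.hstack([cv2.resize(ps[0]["image"][205:305,340:440],None,fx=4,fy=4,interpolation=cv2.INTER_CUBIC),cv2.resize(ps[1]["image"][140:240,335:435],None,fx=4,fy=4,interpolation=cv2.INTER_CUBIC)])
cv2.imwrite("pics/g_z.png",z)
E
```

```text
12.4 [0.44346305 0.02624601 0.26015948] [1.43449102 0.32248619 0.54009605]
stand_hinge 10 [380.2 180.5] 0.58 1
stand_ledge 9 [376.1 253.7] 0.75 1
prop_top 9 [398.1 217. ] 0.95 1
prop_top 10 [388.7 165. ] 0.66 1
    [ 0.6013 -0.2275  0.1037] [0.0044 0.0044]
book_centre 9 [253.7 134. ] 0.71 1
book_centre 10 [202.2 214.1] 0.94 1
    [0.4781 0.2697 0.0746] [0.0053 0.0053]
book ends [0.49577158 0.36577325 0.16      ] [0.46319498 0.15635947 0.16      ] [0.47948328 0.26106636 0.16      ] 0.21193245228581234 8.842113941610556
0.98 ((190.66957092285156, 213.83724975585938), (72.2771224975586, 6.535040378570557), 8.29714584350586)
[array([0.4881, 0.3652, 0.16  ]), array([0.5043, 0.3628, 0.16  ]), array([0.476, 0.184, 0.16 ]), array([0.4599, 0.1865, 0.16  ])]
```

View pics/g_z.png

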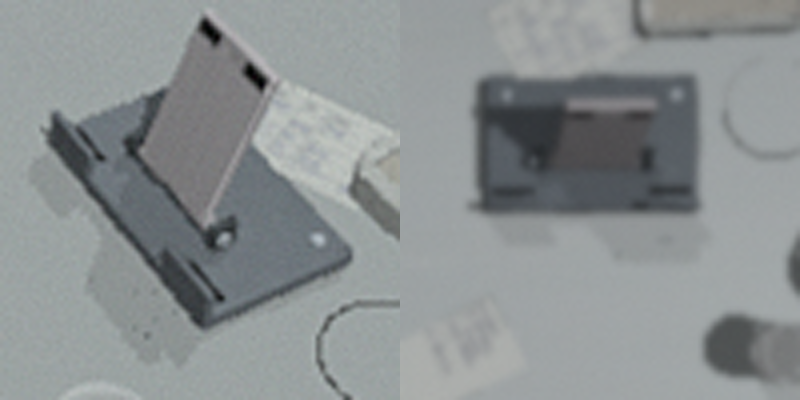

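View pics/g_top.png

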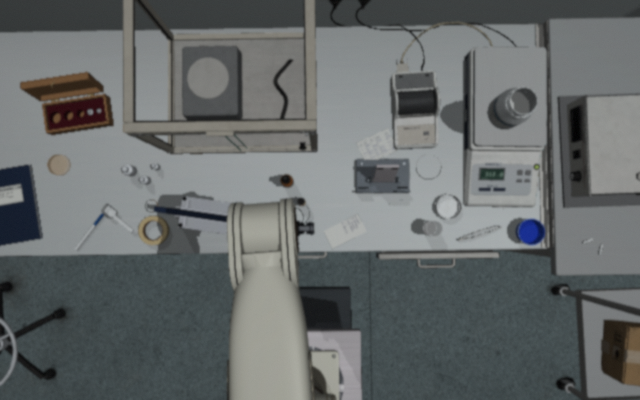

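apply_moves(increments=[[-0.005, 0.03, 0, 0.14, 0.0854], [-0.01, 0.06, 0, 0.28, 0.0854], [-0.015, 0.09, 0, 0.42, 0.0854], [-0.02, 0.12, 0, 0.56, 0.0854], [-0.025, 0.15, 0, 0.7, 0.0854], [-0.03, 0.18, 0, 0.84, 0.0854], [-0.033, 0.21, 0, 0.98, 0.0854], [-0.036, 0.235, 0, 1.12, 0.0854]])

```text
t: 13.75
tool_pos: [0.4788, 0.26, 0.2582]
orientation: [[-0.43, 0.903, -0.0], [0.903, 0.43, 0.0], [0.0, -0.0, -1.0]]
ft_force: [-0.5, -0.7, -0.8]
grip_width: 0.0853
```

apply_moves(increments=[[0, 0, 0, 0.14, 0.0854], [0, 0, 0, 0.28, 0.0854], [0, 0, 0, 0.42, 0.0854], [0, 0, 0, 0.56, 0.0854], [0, 0, 0, 0.604, 0.0854], [0, 0, 0, 0.604, 0.0854], [0, 0, 0, 0.604, 0.0854]])

```text
t: 14.45
tool_pos: [0.4786, 0.2587, 0.2583]
orientation: [[0.152, 0.988, -0.0], [0.988, -0.152, -0.0], [-0.0, -0.0, -1.0]]
ft_force: [-0.2, 0.2, -0.8]
grip_width: 0.0856
```

```bash
python3 - <<'E'
from h import *
import pickle
s=bot.observe(); p=bot.snapshot("wrist"); w=wristcam(p,s)
print(s["t"],s["tool_pos"],s["ft_force"],s["q"].round(1),s["grip_width"]); print(s["orientation"].round(3))
d=bot.cut_out(p,"book_centre")
if d: print(d[0]["confidence"],d[0]["extent"])
im=p["image"].copy()
c=np.array([.4795,.2611,.16]);u=np.array([.1537,.9881,0]);v=np.array([.9881,-.1537,0])
q=[c+a*.107*u+b*.007*v for a,b in((1,1),(1,-1),(-1,-1),(-1,1))]
cv2.polylines(im,[np.round(proj(w,q)).astype(int)],True,(0,0,255),1)
cv2.imwrite("pics/h_w.png",im)
E
```

```text
14.45 [0.47858379 0.25866912 0.25829973] [-0.21690973  0.22977851 -0.82559039] [ 28.4  18.6   8.3  79.7   0.  127.1] 0.08557995005787382
[[ 0.152  0.988 -0.   ]
 [ 0.988 -0.152 -0.   ]
 [-0.    -0.    -1.   ]]
0.93 [322.6, 187.7, 20.7, 260.7]
```

View pics/h_w.png

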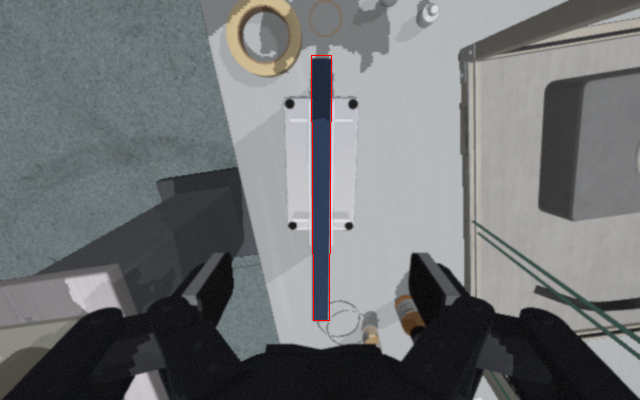

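apply_moves(increments=[[0.0025, 0.0005, 0.03, 0, 0.0854], [0.0025, 0.0005, 0.06, 0, 0.0854], [0.0025, 0.0005, 0.09, 0, 0.0854], [0.0025, 0.0005, 0.11, 0, 0.0854], [0.0025, 0.0005, 0.123, 0, 0.0854], [0.0025, 0.0005, 0.123, 0, 0.05], [0.0025, 0.0005, 0.123, 0, 0.03], [0.0025, 0.0005, 0.123, 0, 0.025]], force=30)

```text
t: 15.35
tool_pos: [0.48, 0.2619, 0.1366]
orientation: [[0.152, 0.988, 0.002], [0.988, -0.152, 0.001], [0.001, 0.002, -1.0]]
ft_force: [0.5, 0.2, -0.0]
grip_width: 0.044
```

apply_moves(increments=[[0, 0, 0, 0, 0.02], [0, 0, 0, 0, 0.018], [0, 0, 0, 0, 0.012], [0, 0, 0, 0, 0.005], [0, 0, 0, 0, 0.0], [0, 0, 0, 0, 0.0]], force=40)

```text
t: 15.95
tool_pos: [0.4795, 0.2618, 0.1363]
orientation: [[0.152, 0.988, 0.001], [0.988, -0.152, 0.001], [0.001, 0.001, -1.0]]
ft_force: [-2.1, -0.3, 6.5]
grip_width: 0.0142
```

apply_moves(increments=[[0, 0, 0, 0, 0.0], [0, 0, -0.01, 0, 0.0], [0, 0, -0.03, 0, 0.0], [0, 0, -0.06, 0, 0.0], [0, 0, -0.09, 0, 0.0], [0, 0, -0.12, 0, 0.0], [0, 0, -0.15, 0, 0.0], [0, 0, -0.15, 0, 0.0]], force=60)

```text
t: 16.75
tool_pos: [0.4809, 0.2623, 0.2899]
orientation: [[0.152, 0.988, 0.007], [0.988, -0.152, 0.004], [0.005, 0.006, -1.0]]
ft_force: [0.4, -0.4, -2.2]
grip_width: 0.0137
```

```bash
python3 - <<'E'
from h import *
s=bot.observe(); p=bot.snapshot("side"); print(s["t"],s["tool_pos"],s["ft_force"],s["moment"],s["grip_width"])
cv2.imwrite("pics/i_s.png",p["image"])
p=bot.snapshot("wrist");cv2.imwrite("pics/i_w.png",p["image"])
E
```

```text
16.75 [0.48091517 0.26233557 0.28986865] [ 0.35503048 -0.37129266 -2.17353894] [ 0.05572043 -0.10188846  0.02199182] 0.013660429311336675
```

View pics/i_s.png

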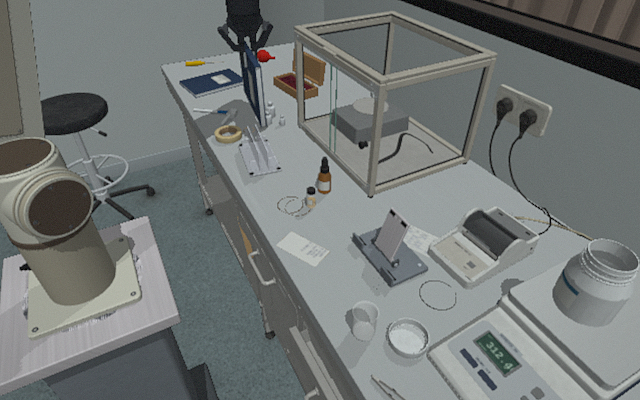

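View pics/i_w.png

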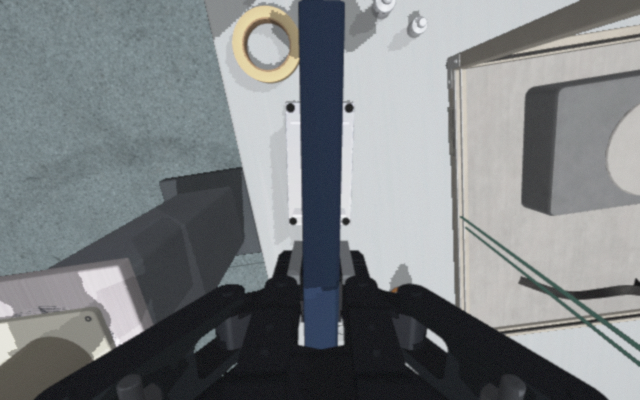

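apply_moves(increments=[[-0.015, 0.003, 0, 0, 0.0], [-0.04, 0.008, 0, 0, 0.0], [-0.075, 0.015, 0, 0, 0.0], [-0.11, 0.022, 0, -0.02, 0.0], [-0.145, 0.029, 0, -0.04, 0.0], [-0.18, 0.036, 0, -0.06, 0.0], [-0.215, 0.043, 0, -0.08, 0.0], [-0.25, 0.05, 0, -0.1, 0.0]])

```text
t: 17.65
tool_pos: [0.4888, 0.0045, 0.2834]
orientation: [[0.053, 0.999, -0.004], [0.999, -0.053, -0.001], [-0.001, -0.004, -1.0]]
ft_force: [0.7, 0.3, -2.1]
grip_width: 0.0139
```

apply_moves(increments=[[-0.035, 0.003, 0, -0.01, 0.0], [-0.07, 0.006, 0, -0.02, 0.0], [-0.105, 0.01, 0, -0.03, 0.0], [-0.14, 0.013, 0, -0.042, 0.0], [-0.175, 0.016, 0, -0.042, 0.0], [-0.205, 0.02, 0, -0.042, 0.0], [-0.225, 0.022, 0, -0.042, 0.0], [-0.231, 0.0225, 0, -0.042, 0.0]])

```text
t: 18.45
tool_pos: [0.4989, -0.2275, 0.283]
orientation: [[0.015, 1.0, -0.004], [1.0, -0.015, 0.001], [0.001, -0.004, -1.0]]
ft_force: [0.5, -0.3, -2.8]
grip_width: 0.0136
```

apply_moves(increments=[[0, 0.015, 0, 0, 0.0], [0, 0.035, 0.0, 0, 0.0], [0, 0.05, 0.03, 0, 0.0], [0, 0.05, 0.06, 0, 0.0], [0, 0.05, 0.08, 0, 0.0], [0, 0.05, 0.08, 0, 0.0], [0, 0.05, 0.08, 0, 0.0]])

```text
t: 19.15
tool_pos: [0.5499, -0.2251, 0.2048]
orientation: [[0.011, 1.0, -0.002], [1.0, -0.011, 0.001], [0.001, -0.002, -1.0]]
ft_force: [0.1, 0.2, -2.8]
grip_width: 0.0138
```

```bash
python3 - <<'E'
from h import *
s=bot.observe(); print(s["t"],s["tool_pos"],s["ft_force"],s["moment"],s["grip_width"]); print(s["orientation"].round(4))
ps=[bot.snapshot("side"),bot.snapshot("top")]
w=bot.snapshot("wrist")
z=np.hstack([cv2.resize(ps[0]["image"][140:300,310:470],None,fx=3,fy=3),cv2.resize(ps[1]["image"][130:230,330:430],None,fx=3,fy=3).copy().repeat(1,0)[:,:] if False else cv2.resize(ps[1]["image"][120:240,330:410],None,fx=4,fy=4)])
cv2.imwrite("pics/j_z.png",z); cv2.imwrite("pics/j_w.png",w["image"])
E
```

```text
19.15 [ 0.54990605 -0.22507653  0.20480148] [ 0.1062684   0.22890211 -2.84018405] [ 0.03257142 -0.03910925  0.01860749] 0.013813589087001204
[[ 0.0106  0.9999 -0.0023]
 [ 0.9999 -0.0106  0.001 ]
 [ 0.001  -0.0023 -1.    ]]
```

View pics/j_z.png

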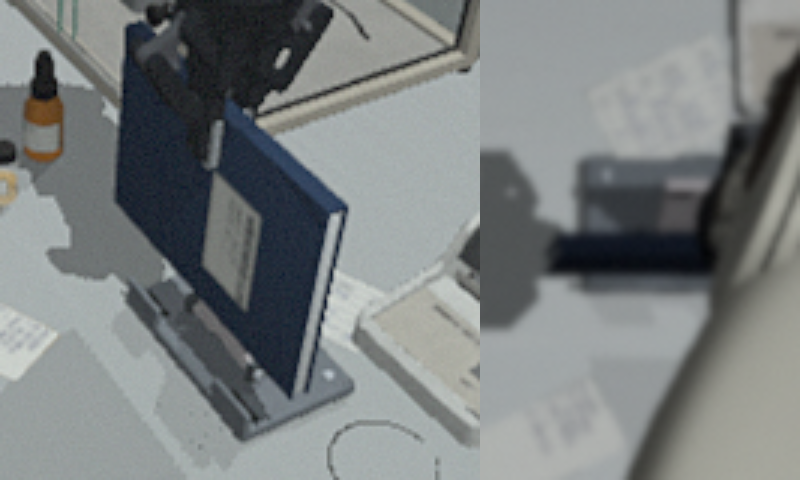

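View pics/j_w.png

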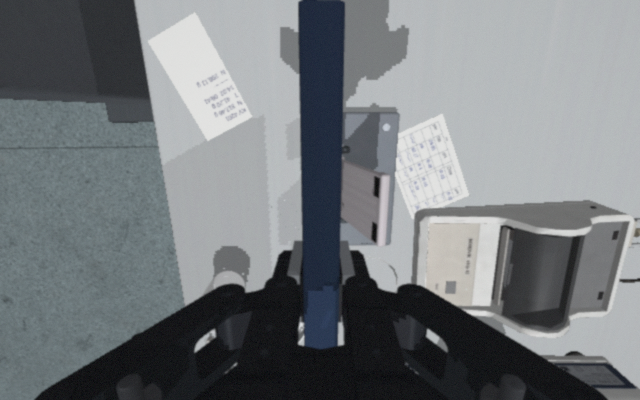

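```bash
python3 - <<'E'
from h import *
s=bot.observe(); p=bot.snapshot("wrist"); w=wristcam(p,s)
for uv in((397.5,108),(398,170),(388,243)): print(uv,onz(w,uv,.012).round(4))
print("screw",onz(w,(386.5,127.5),.012).round(4))
for uv in((387,174),(387,244)): print("prop",onz(w,uv,.108).round(4))
for l,z in (("stand_hinge",.02),("stand_ledge",.012),("book_stand",0),("prop_top",.108)):
    d=bot.pinpoint(p,l)
    if d: c=d[0]["centre"]; print(l,np.round(c,1),round(d[0]["confidence"],2), onz(w,c,z).round(4))
cv2.imwrite("pics/k_w.png",cv2.resize(p["image"][95:265,270:430],None,fx=4,fy=3.5,interpolation=cv2.INTER_CUBIC))
E
```

```text
(397.5, 108) [ 0.6319 -0.1511  0.012 ]
(398, 170) [ 0.6364 -0.2153  0.012 ]
(388, 243) [ 0.6302 -0.3015  0.012 ]
screw [ 0.6216 -0.1704  0.012 ]
prop [ 0.6029 -0.1998  0.108 ]
prop [ 0.6059 -0.258   0.108 ]
stand_hinge [336.4 184.2] 0.85 [ 0.5693 -0.2284  0.02  ]
book_stand [336.3 181. ] 0.95 [ 0.5702 -0.2294  0.    ]
```

View pics/k_w.png

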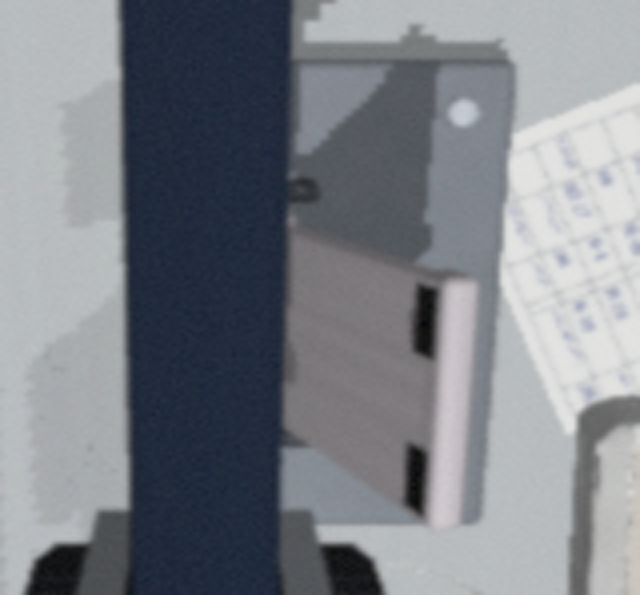

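apply_moves(increments=[[-0.002, 0.0036, 0.0, 0, 0.0], [-0.002, 0.0036, 0.01, 0, 0.0], [-0.002, 0.0036, 0.02, 0, 0.0], [-0.002, 0.0036, 0.03, 0, 0.0], [-0.002, 0.0036, 0.038, 0, 0.0], [-0.002, 0.0036, 0.046, 0, 0.0], [-0.002, 0.0036, 0.053, 0, 0.0], [-0.002, 0.0036, 0.056, 0, 0.0]])

```text
t: 20.35
tool_pos: [0.5539, -0.2275, 0.1483]
orientation: [[0.011, 1.0, -0.001], [1.0, -0.011, 0.001], [0.001, -0.001, -1.0]]
ft_force: [0.0, -1.0, -3.2]
grip_width: 0.0138
```

apply_moves(increments=[[0, 0, 0, 0, 0.0], [0, 0, 0, 0, 0.0]])

```text
t: 20.55
tool_pos: [0.5546, -0.2277, 0.1497]
orientation: [[0.011, 1.0, 0.001], [1.0, -0.011, -0.0], [-0.0, 0.001, -1.0]]
ft_force: [0.1, -0.4, -2.8]
grip_width: 0.0137
```

apply_moves(increments=[[0, -0.001, 0.001, 0, 0.0], [0, -0.001, 0.003, 0, 0.0], [0, -0.001, 0.005, 0, 0.0]])

```text
t: 20.85
tool_pos: [0.5534, -0.2277, 0.1446]
orientation: [[0.011, 1.0, 0.001], [1.0, -0.011, -0.0], [-0.0, 0.001, -1.0]]
ft_force: [0.8, -0.0, -3.6]
grip_width: 0.0138
```

apply_moves(increments=[[0, 0, 0.001, 0, 0.0], [0, 0, 0.001, 0, 0.0]])

```text
t: 21.05
tool_pos: [0.5532, -0.2276, 0.1432]
orientation: [[0.011, 1.0, -0.0], [1.0, -0.011, 0.0], [0.0, -0.0, -1.0]]
ft_force: [-0.1, 0.2, -3.2]
grip_width: 0.0137
```

apply_moves(increments=[[0, 0, 0.001, 0, 0.0], [0, 0, 0.001, 0, 0.0]])

```text
t: 21.25
tool_pos: [0.5534, -0.2277, 0.1424]
orientation: [[0.011, 1.0, 0.0], [1.0, -0.011, -0.0], [-0.0, 0.0, -1.0]]
ft_force: [-0.3, -0.5, -3.4]
grip_width: 0.0139
```

Contact with the ledge is expected at TCP z ≈ 0.142.

apply_moves(increments=[[0, 0, 0.001, 0, 0.0], [0, 0, 0.001, 0, 0.0]])

```text
t: 21.45
tool_pos: [0.5535, -0.2278, 0.1424]
orientation: [[0.011, 1.0, 0.001], [1.0, -0.011, -0.0], [-0.0, 0.001, -1.0]]
ft_force: [-1.6, 0.0, 3.3]
grip_width: 0.0138
```

apply_moves(increments=[[0, 0, 0.001, 0, 0.0], [0, 0, 0.001, 0, 0.0]])

```text
t: 21.65
tool_pos: [0.5536, -0.2278, 0.1423]
orientation: [[0.011, 1.0, 0.002], [1.0, -0.011, -0.001], [-0.001, 0.002, -1.0]]
ft_force: [-3.0, 1.3, 7.7]
grip_width: 0.0138
```

```bash
python3 - <<'E'
from h import *
s=bot.observe(); print(s["t"],s["tool_pos"],s["ft_force"],s["moment"])
p=bot.snapshot("side"); print([ (np.round(d["centre"],1)) for d in bot.pinpoint(p,"book_centre")])
cv2.imwrite("pics/l_z.png",cv2.resize(p["image"][150:300,310:460],None,fx=4,fy=4,interpolation=cv2.INTER_CUBIC))
E
```

```text
21.65 [ 0.55355344 -0.22776926  0.14233281] [-2.95817526  1.33093096  7.74342353] [ 0.33165941  0.88903788 -0.02324479]
[array([380.6, 231.4])]
```

View pics/l_z.png

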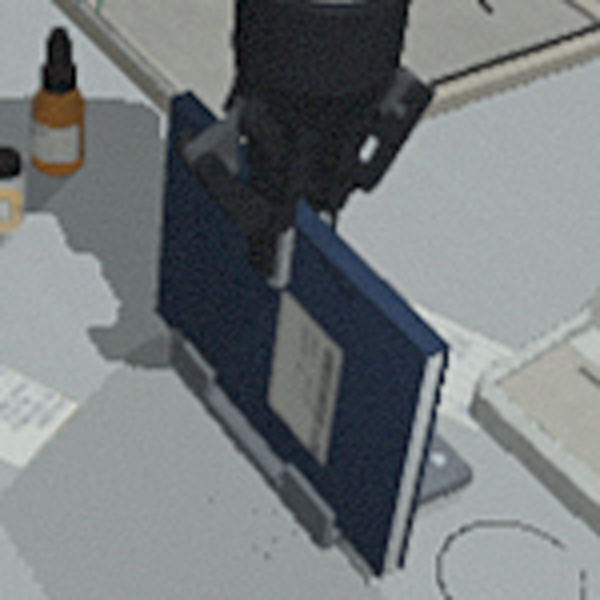

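apply_moves(increments=[[0, 0, -0.002, 0, 0.012], [0, 0, -0.002, 0, 0.018], [0, 0, -0.002, 0, 0.022], [0, 0, -0.002, 0, 0.022], [0, 0, -0.002, 0, 0.022]], force=20)

```text
t: 22.25
tool_pos: [0.5534, -0.2277, 0.1423]
orientation: [[0.011, 1.0, -0.0], [1.0, -0.011, 0.0], [0.0, -0.0, -1.0]]
ft_force: [0.1, -1.2, -0.1]
grip_width: 0.0221
```

```bash
python3 - <<'E'
from h import *
s=bot.observe(); print(s["t"],s["tool_pos"],s["ft_force"],s["moment"],s["grip_width"])
p=bot.snapshot("side"); print([ (np.round(d["centre"],1)) for d in bot.pinpoint(p,"book_centre")])
cv2.imwrite("pics/m_z.png",cv2.resize(p["image"][150:300,310:460],None,fx=4,fy=4,interpolation=cv2.INTER_CUBIC))
E
```

```text
22.25 [ 0.55336702 -0.22766539  0.1422958 ] [ 0.14197571 -1.19407707 -0.08732439] [ 0.01123832 -0.01429392 -0.03022138] 0.022095760820918457
[array([379.3, 234.4])]
```

View pics/m_z.png

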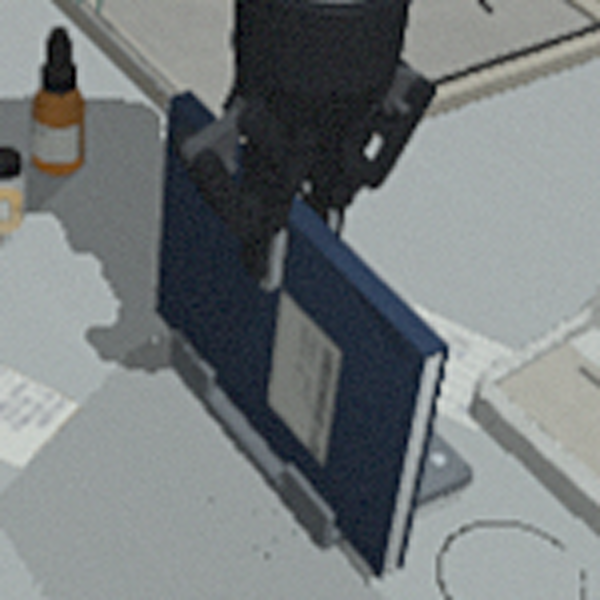

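apply_moves(increments=[[0, 0.003, 0, 0, 0.022], [0, 0.006, 0, 0, 0.022], [0, 0.0085, 0, 0, 0.022], [0, 0.011, 0, 0, 0.022], [0, 0.0135, 0, 0, 0.022], [0, 0.016, 0, 0, 0.022], [0, 0.018, 0, 0, 0.022], [0, 0.02, 0, 0, 0.022]])

```text
t: 23.15
tool_pos: [0.5735, -0.2278, 0.1424]
orientation: [[0.011, 1.0, -0.0], [1.0, -0.011, 0.0], [0.0, -0.0, -1.0]]
ft_force: [0.2, -0.0, -0.8]
grip_width: 0.0221
```

```bash
python3 - <<'E'
from h import *
s=bot.observe(); print(s["t"],s["tool_pos"],s["ft_force"],s["moment"],s["grip_width"])
p=bot.snapshot("side")
cv2.imwrite("pics/n_z.png",cv2.resize(p["image"][150:300,310:460],None,fx=4,fy=4,interpolation=cv2.INTER_CUBIC))
E
```

```text
23.15 [ 0.57348525 -0.22783172  0.14238177] [ 0.16592423 -0.00957004 -0.765133  ] [-0.00887773 -0.01731724 -0.03775916] 0.022117926966329412
```

View pics/n_z.png

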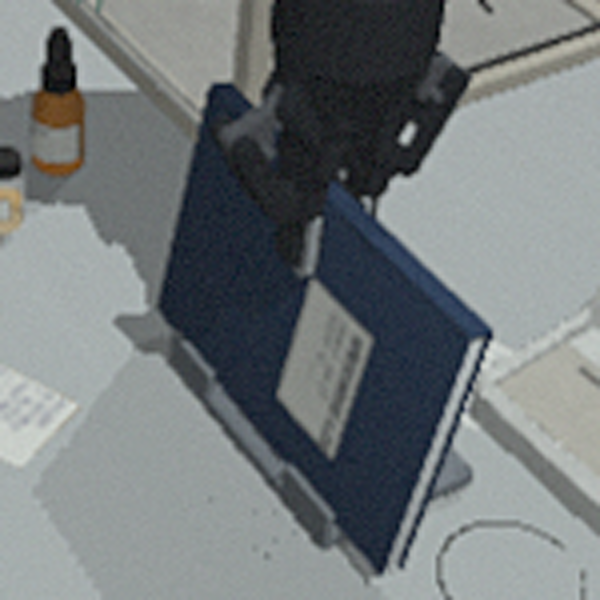

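apply_moves(increments=[[0, 0.0025, 0, 0, 0.023], [0, 0.005, 0, 0, 0.024], [0, 0.0075, 0, 0, 0.025], [0, 0.01, 0, 0, 0.026], [0, 0.0125, 0, 0, 0.027], [0, 0.015, 0, 0, 0.028], [0, 0.0175, 0, 0, 0.029], [0, 0.02, 0, 0, 0.03]])

```text
t: 24.0
tool_pos: [0.5935, -0.228, 0.1424]
orientation: [[0.011, 1.0, -0.0], [1.0, -0.011, 0.0], [0.0, -0.0, -1.0]]
ft_force: [-0.1, 0.1, 0.2]
grip_width: 0.03
```

```bash
python3 - <<'E'
from h import *
s=bot.observe(); print(s["t"],s["tool_pos"],s["ft_force"],s["moment"],s["grip_width"])
p=bot.snapshot("side")
cv2.imwrite("pics/o_z.png",cv2.resize(p["image"][150:300,310:460],None,fx=4,fy=4,interpolation=cv2.INTER_CUBIC))
E
```

```text
24.0 [ 0.59351845 -0.22804707  0.1424111 ] [-0.05167081  0.14743281  0.18653036] [ 0.01766298 -0.02792796 -0.00133771] 0.03004996267298233
```

View pics/o_z.png

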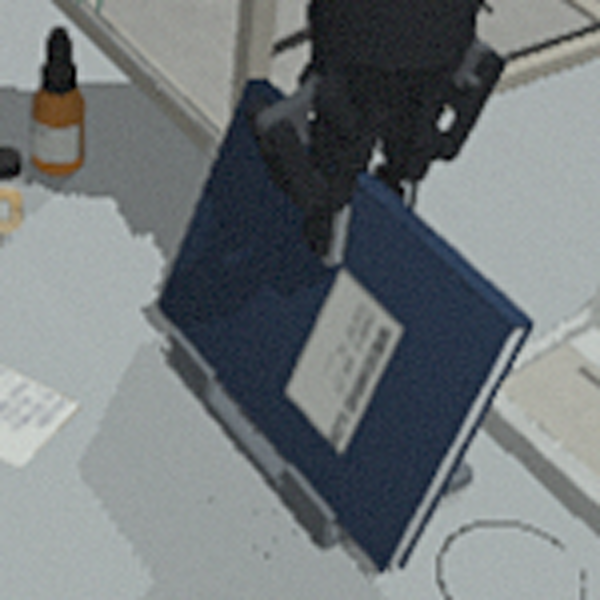

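apply_moves(increments=[[0, 0.002, 0, 0, 0.031], [0, 0.004, 0, 0, 0.033], [0, 0.006, 0, 0, 0.035], [0, 0.008, 0, 0, 0.037], [0, 0.01, 0, 0, 0.039], [0, 0.01, 0, 0, 0.039]])

```text
t: 24.65
tool_pos: [0.6036, -0.2282, 0.1424]
orientation: [[0.011, 1.0, 0.0], [1.0, -0.011, -0.0], [-0.0, 0.0, -1.0]]
ft_force: [-0.6, -0.4, -0.1]
grip_width: 0.0391
```

```bash
python3 - <<'E'
from h import *
s=bot.observe(); print(s["t"],s["tool_pos"],s["ft_force"],s["moment"],s["grip_width"])
p=bot.snapshot("side")
cv2.imwrite("pics/p_z.png",cv2.resize(p["image"][150:300,310:460],None,fx=4,fy=4,interpolation=cv2.INTER_CUBIC))
E
```

```text
24.65 [ 0.60356951 -0.22817025  0.14239577] [-0.62759869 -0.35433153 -0.05291481] [-0.00371116  0.00655929  0.0197137 ] 0.039086908653300834
```

View pics/p_z.png

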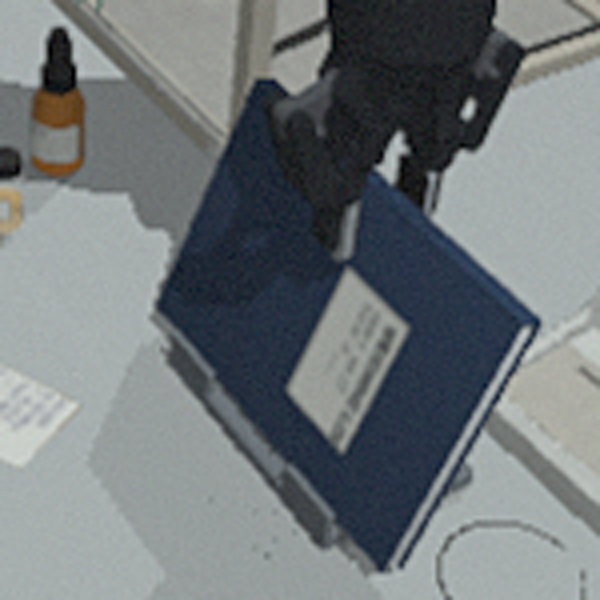

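apply_moves(increments=[[0, 0, 0, 0, 0.045], [0, 0, 0, 0, 0.052], [0, 0, 0, 0, 0.06], [0, 0, 0, 0, 0.06], [0, 0, -0.01, 0, 0.06], [0, 0, -0.02, 0, 0.06], [0, 0, -0.04, 0, 0.06], [0, 0, -0.06, 0, 0.06]])

```text
t: 25.5
tool_pos: [0.6034, -0.2282, 0.204]
orientation: [[0.011, 1.0, 0.001], [1.0, -0.011, -0.0], [-0.0, 0.001, -1.0]]
ft_force: [0.6, -0.7, 0.5]
grip_width: 0.0601
```

apply_moves(increments=[[0, 0, -0.03, 0, 0.06], [0, 0, -0.06, 0, 0.06], [0, -0.03, -0.08, 0, 0.06], [0, -0.07, -0.08, 0, 0.06], [0, -0.11, -0.08, 0, 0.06], [0, -0.15, -0.08, 0, 0.06], [0, -0.19, -0.08, 0, 0.06], [0, -0.22, -0.08, 0, 0.06]])

```text
t: 26.3
tool_pos: [0.3813, -0.2256, 0.2839]
orientation: [[0.011, 1.0, 0.002], [1.0, -0.011, -0.001], [-0.001, 0.002, -1.0]]
ft_force: [0.2, -0.7, -0.2]
grip_width: 0.0599
```

apply_moves(increments=[[0.045, 0, 0, 0, 0.06], [0.09, 0, 0, 0, 0.06], [0.135, 0, 0, 0, 0.06], [0.18, 0, 0, 0, 0.06], [0.225, 0, 0, 0, 0.06], [0.27, 0, 0, 0, 0.06], [0.3, 0, 0, 0, 0.06], [0.3, 0, 0, 0, 0.06]])

```text
t: 27.1
tool_pos: [0.3868, 0.0772, 0.2838]
orientation: [[0.005, 1.0, 0.003], [1.0, -0.005, 0.001], [0.001, 0.003, -1.0]]
ft_force: [0.2, -0.4, 0.3]
grip_width: 0.0599
```

```bash
python3 - <<'E'
from h import *
s=bot.observe(); print(s["t"],s["tool_pos"],s["ft_force"],s["grip_width"])
ps=[bot.snapshot("side"),bot.snapshot("top")]
for l in "prop_top book_centre dropper_bottle vial_1 beaker_50".split():
    r=[]
    for p in ps:
        d=bot.pinpoint(p,l)
        if d: print(l,p["shot"],np.round(d[0]["centre"],1),round(d[0]["confidence"],2)); r.append(ray(p,d[0]["centre"]))
    if len(r)==2: X,e=tri(r); print("   ",X.round(4),np.round(e,4))
cv2.imwrite("pics/q_s.png",ps[0]["image"]);cv2.imwrite("pics/q_t.png",cv2.resize(ps[1]["image"][100:270,250:500],None,fx=3,fy=3))
cv2.imwrite("pics/q_z.png",cv2.resize(ps[0]["image"][150:300,310:460],None,fx=4,fy=4,interpolation=cv2.INTER_CUBIC))
E
```

```text
27.1 [0.38683117 0.07722719 0.28376665] [ 0.18960864 -0.41531177  0.32465843] 0.059925905091561246
prop_top 23 [382.  249.5] 0.27
book_centre 23 [391.5 229. ] 0.8
book_centre 24 [384.3 173.9] 0.58
    [ 0.5858 -0.2229  0.0727] [0.0009 0.0009]
dropper_bottle 23 [326.2 189.1] 0.58
dropper_bottle 24 [290.4 179.9] 0.44
    [0.5772 0.0356 0.0035] [0.0018 0.0018]
vial_1 23 [311.7 206.4] 0.76
vial_1 24 [302.1 201.6] 0.49
    [ 0.5165  0.003  -0.0069] [0.0007 0.0007]
beaker_50 23 [363.4 332.1] 0.67
beaker_50 24 [429.1 229.9] 0.59
    [ 0.4335 -0.3587 -0.0041] [0.0018 0.0018]
```

View pics/q_s.png

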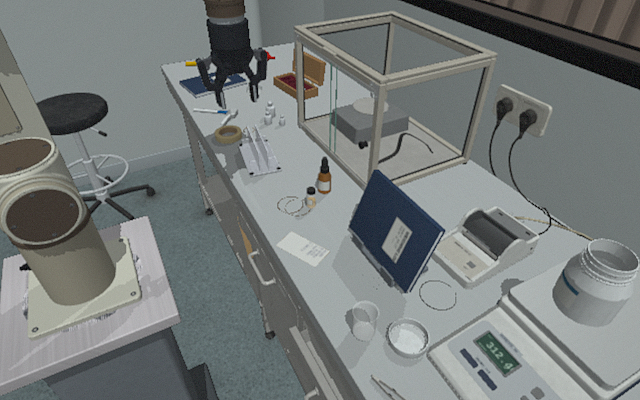

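View pics/q_t.png

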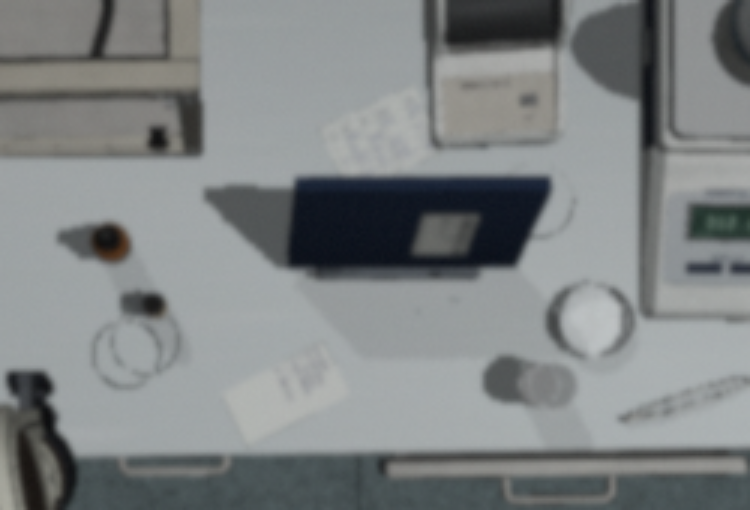

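View pics/q_z.png

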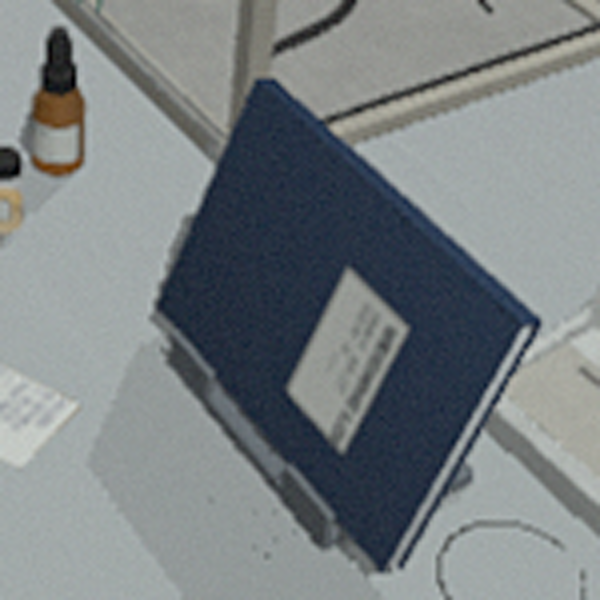

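```bash
python3 -c "
from bench import bot
print(bot.finish_job())"
```

```text
the job is handed in; nothing more can be done
None
```

The book stand is set up and the job is handed in. The log book now leans back on the prop leg with its foot on the ledge behind the lips. It took about 28 s of the 72 s allowed.

- **Prop leg:** I pushed it up and back with the closed fingers. It met the catch at about 6 N and yielded slowly for about 7 mm. It then stopped firmly and held with no creep at 11–12 N, below the 15 N limit. Its lean works out at about 22° back from upright, by touch and by camera.
- **Book:** I gripped it at mid-length, lifted it out of the rack and carried it past the cabinet on the robot's side. I lowered it onto the ledge in the hand and felt contact at the expected height. The largest placing force I read was about 8 N. I then loosened the jaws and guided the book back until it rested on the prop.
- **Last checks:**
    - After the arm withdrew, the side view showed the book in the same place as before release, centred within a few mm.
    - The bottle, vial and beaker looked untouched in the pictures. Their measured positions shifted by up to 10 mm, which I put down to detection scatter.

**Loose ends:** The triangulated heights disagreed with geometry: the prop top read about 6 mm low and the book centre about 13 mm low, which I also put down to the camera measurement. With the book covering the leg, I could not check the leg directly at the end. The book's unchanged lean is the only evidence that it stayed home.

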